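# Straighten the laundry shelf row with the ruler

## Task

Pick up the ruler by its orange fin and, reaching in under the wire rack, push the four untidy items (yellow bottle, peg box, pink lint roller base, white carton) straight back with its blade until the red sprung rail behind them gives by several millimetres but does not reach its hard stop, then ease off so the rail brings them forward into one straight row standing against it. Push only with the ruler: the hand and arm must touch neither the four items nor the rack. Finally stand the ruler upright on the shelf, well clear of the row, let go, and leave everything else where it is.

Things in the scene. Friction and masses are not known exactly. Their poses are not given: they have to be found in the camera images.
- rack: White wire rack fixed to the shelf, open in front (its front faces the robot's right). Origin: on the shelf (z = 0) below the middle of the front face of the red sprung back rail at rest; x axis level from the open front to the back, y along the rail, z up. The rail is 270 mm long, its flat face 8 to 40 mm above the shelf; it moves only along x.
- front_bar (a point): Middle of the front bar of the rack's overhead wire shelf, 170 mm up, 90 mm in front of the rail's rest face; 12 mm thick, 310 mm long along the rack's y. Thinner bars lie behind it at the same height (rack x = -0.04, 0.01, 0.055), 12 mm side rods at rack y = +-0.155 run back to two posts at x = 0.055.
- rail (a joint): Travel in m of the red sprung back rail: 0 at rest (forward), growing as it is pushed straight back along the rack's +x; hard stop at 0.016. The spring takes about 7 N to start it moving and 0.6 N more per mm; it returns by itself, pushing the row of four forward with it.
- bottle: Closed yellow detergent bottle, upright, flat-sided body 50 deep x 44 wide x 88 mm, blue cap to 116 mm, about 0.12 kg. Origin: centre of its underside; x axis along its 50 mm depth, z up.
- pegbox: Latched translucent box of spare pegs with a blue lid, 50 deep x 44 wide x 96 mm high, about 0.12 kg. Origin: centre of its underside; x axis along its 50 mm depth, z up.
- lintbase: Round pink silicone lint roller base, 50 mm diameter up to 50 mm height, narrower above, 90 mm high, about 0.12 kg. Origin: centre of its underside, z up.
- carton: White carton with a green band, 50 deep x 44 wide x 105 mm high, about 0.12 kg. Origin: centre of its underside; x axis along its 50 mm depth, z up.
- ruler: Ruler tool standing on edge: aluminium blade 200 mm long (y axis), 6 mm thick (x), 40 mm high, with an orange grip fin behind its middle, 18 mm wide (y), x = -0.003 to -0.063, 54 mm high. Origin: centre of the blade's lower edge; pushing face at x = +0.003, z up. 0.16 kg. The fin can be pinched across its width with the gripper tilted about the ruler's y axis.
- stopper: Bystander: chrome door stopper, 44 mm diameter, 78 mm high, standing beside the path of the ruler, off the row's rack -y end. Origin: centre of its underside.
- softener: Bystander: blue softener bottle, 72 mm diameter, 210 mm high. Origin: centre of its underside.
- jar: Bystander: glass jar, 76 mm diameter, 100 mm high. Origin: centre of its underside.
- spraycan: Bystander: green can, 60 mm diameter, 170 mm high. Origin: centre of its underside.
- soapbox: Bystander: cardboard soap box 70 x 100 x 45 mm. Origin: centre of its underside.
Not all that is in view belongs to the job. Of the things like the lintbase, leave any that is black, purple or turquoise; of the rest the smaller one is meant.

How it is judged:
By the outcome, as a careful person would: the job done as asked, in the order asked, and still so for the second after the job is handed in, with the robot touching nothing.
It also fails if it takes over 51 s, if anything falls off the work surface, if the arm or the gripper's body presses on something with over 40 N, if the wrist force passes 120 N, or if a joint passes its speed limit or range.

## Robot

A 6-joint arm with a two-finger parallel gripper is mounted at the origin on the work surface. World frame = base frame: x ahead of the robot, y to its left, z up, the work surface at z = 0. Lengths are in m, angles in rad, forces in N, time in s.
With the tool pointing down it reaches from about 0.3 to 0.875 m from the base axis. Payload 6.4 kg.
Tool frame: the origin (TCP) lies between the finger pads; the fingertips stand 8 mm ahead of it and the grasp point (between the pads) lies 11 mm behind it; z points along the fingers, y is the direction in which the jaws open and shut (so a half turn about z gives the same grasp; the last joint's range is limited). The gripper opens to 85 mm and grips with 20 to 120 N. Pads are 22 mm wide; open, the fingers measure 114 mm over their backs; the gripper's body (76 mm by 85 mm) begins 54 mm behind the grasp point. The pads swing forward as they close: fully open they stand 13 mm farther back than shut.
Start: joints at [-1.309, 0.181, 1.607, -0, 1.354, -0.206], TCP at [0.259, -0.513, 0.239] pointing down, gripper open.
Joint ranges: [-2.99, 2.99], [-0.89, 2.07], [0.3, 2.58], [-1.14, 4.28], [0, 2.63], [-3.12, 3.12]. Speed limits (rad/s): [2.57, 2.57, 3.01, 3.14, 3.14, 3.14].

## Interface

Orientations are given as a unit quaternion [w, x, y, z].
In Python, from bench import monitor, viewer, workorder, spotter gives the robot as it stands. The module is installed in compiled form; this text tells all that it offers.
- The arm moves only by the tool move_arm, never from a script. Its argument "motion" is a list of rows, each a list of 3 entries, a list of its own where there are three numbers: the shift along the tool's x, y, z in units of 60 mm (1.0 is 60 mm), then the turn, a rotation vector about the tool's x, y, z in units of 8 degrees (1.0 is 8 degrees), then the opening in per cent of the stroke, from 0 (shut) to 100 (fully open). In form: [[[dx, dy, dz], [rx, ry, rz], grip], ...]. A call has 1 to 10 rows; each row is the pose to reach, as a shift and turn from the pose commanded when the call began, along the tool's axes at that moment; what a row does not reach only later rows make up. A row lasts 1/8 s, in which the tool goes at most 62.5 mm and 10.7 degrees, less where a joint would pass 70% of its speed; a pose out of reach is approached as far as the arm can. A call with a gripper value outside its range is refused whole. The fingers move at their own pace and stop on an object; the grip force is fixed at half the most. Time passes only in rows, so rows that repeat a pose let the fingers close. It gives the time, the measured TCP pose, the force and the opening at its end, in the units of the state.
- monitor.get_obs(): the state, without advancing time (a new reading comes with each control period).
- viewer.camera(name): name is "scene" or "top" or "wrist"; returns the picture (384x512x3 uint8, blue, green, red); there is no depth.
- viewer.calibration(name): a dict with "fovy" (degrees; the focal length in pixels is half the picture's height over the tangent of half this angle, whatever the lens; pixels are square), "cx", "cy" (the principal point, pixels), "extrinsics" (4x4, takes a point from camera to world coordinates). Camera axes: x right, y down, z forward; pixel columns grow to the right and rows downward; lengths in m; the calibration is good to about 2 mm. A picture is of the moment at which its call begins: read the wrist's pose just before it. calibration takes no time and is no camera call; for the wrist camera it gives the pose at the moment of the call.
- workorder.hand_in(): hands the job in, once; it reports no verdict.
Trained networks look in the newest picture that a camera, given by its name, has taken for a name from the list of things; names that differ only in an ending like _2 or _b are one class to them, and where a whole thing is asked for, a point or a joint stands for the part that bears it (a point fixed in the world has none). Each returns a list of dicts, best first, with "score" (0 to 1); they miss things now and then, are a little off and sometimes report something else, mostly with a low value. They report only what shows in the picture. A call takes as long as a camera call. They do not tell look-alikes from the thing itself.
- spotter.search_frame(camera, name): "centre" ([column, row] as shares, 0 to 1, of the picture: columns of its width, rows of its height, amid what is visible of it).
- spotter.outline_of(camera, name): "region" (384x512 bool, what is visible of it) and "centre" ([column, row] as shares, 0 to 1, of the picture: columns of its width, rows of its height, amid what is visible of it).
The state is a dict: "time_s": time; "q": joint angles; "dq": joint speeds; "joint_efforts": joint torques, N m; "eef_pos": TCP position; "eef_rot": TCP orientation; "wrist_force": force on the tool from outside, world axes, zero at the start; "torque": the same for the moment, N m; "opening": opening from 0.0 (shut) to 1.0 (fully open).
Only numpy, scipy, OpenCV 4.12 (cv2) and the standard library are available. Lean on these libraries where they do the work, as an engineer would, in place of code of your own. Each camera call takes 0.05 s, during which the arm holds its last target. There are 200 camera calls.

## Working session

There is one attempt and no reset: what is moved stays moved. The work goes in short steps, Python scripts to look and compute and a tool call to move; the robot and the scene stay as the last step left them, time stands still between calls to the robot, and variables do not carry over. Pictures are saved under pics/ and viewed, about 8 in all and at most 12, crops included, and the job is handed in when it is done.

Besides the shell and the picture viewer there is one more tool, called after "Emit:" as name(argument=value, ...), one argument or row to a line, values as JSON. move_arm: Moves the arm, as the interface text tells. Its arguments: {"type":"object","properties":{"motion":{"type":"array","items":{"type":"array"}}},"required":["motion"]}

```bash
mkdir -p pics
cat > h.py <<'E'
import numpy as np,cv2
from scipy.spatial.transform import Rotation as R
from bench import monitor, viewer, workorder, spotter
def K(c):
    f=192/np.tan(np.radians(c['fovy'])/2); return f,c['cx'],c['cy']
def ray(name,u,v,z=0.,c=None):
    c=c or viewer.calibration(name); f,cx,cy=K(c); E=np.array(c['extrinsics'])
    d=E[:3,:3]@np.array([(u-cx)/f,(v-cy)/f,1]); o=E[:3,3]
    return o+d*(z-o[2])/d[2]
def proj(name,p,c=None):
    c=c or viewer.calibration(name); f,cx,cy=K(c); E=np.array(c['extrinsics'])
    q=(np.atleast_2d(p)-E[:3,3])@E[:3,:3]; return np.c_[f*q[:,0]/q[:,2]+cx,f*q[:,1]/q[:,2]+cy]
E
python3 - <<'E'
from h import *
np.set_printoptions(precision=4,suppress=True)
o=monitor.get_obs();print(o)
for n in ['scene','top','wrist']:
    c=viewer.calibration(n);print(n,c['fovy'],c['cx'],c['cy'],np.array(c['extrinsics']))
    im=viewer.camera(n);cv2.imwrite(f'pics/{n}0.png',im)
a=cv2.imread('pics/scene0.png');cv2.imwrite('pics/scene0b.png',cv2.resize(a,(800,600),interpolation=cv2.INTER_CUBIC))
a=cv2.imread('pics/top0.png');cv2.imwrite('pics/top0b.png',cv2.resize(a,(800,600),interpolation=cv2.INTER_CUBIC))
for n in ['scene','top']:
  for t in ['rack','front_bar','rail','bottle','pegbox','lintbase','carton','ruler','stopper','softener','jar','spraycan','soapbox']:
    print(n,t,[(np.round(np.array(r['centre'])*[512,384],1),round(r['score'],2)) for r in spotter.search_frame(n,t)])
E
```

```text
{'time_s': 0.0, 'q': array([-1.3093,  0.1815,  1.608 ,  0.    ,  1.3538, -0.2063]), 'dq': array([ 0.002 ,  0.0011,  0.0004, -0.0019, -0.0002, -0.0013]), 'joint_efforts': array([ -0.0011, -44.4867, -35.134 ,  -0.0004,   0.0091,  -0.    ]), 'eef_pos': array([ 0.2592, -0.5127,  0.2384]), 'eef_rot': array([-0.0009,  0.9728,  0.2318, -0.    ]), 'wrist_force': array([-0.2639, -0.493 ,  0.512 ]), 'torque': array([ 0.0208,  0.0067, -0.0354]), 'opening': 0.9984321389541737}
scene 52.96045836538825 257.629384372034 195.62358118348791 [[-0.3233  0.6747 -0.6635  1.3388]
 [ 0.9463  0.2299 -0.2272  0.2793]
 [-0.0007 -0.7014 -0.7128  0.9426]
 [ 0.      0.      0.      1.    ]]
top 46.41597551648533 249.41012143567954 187.4613160492343 [[-0.0145 -0.9922  0.1237  0.3701]
 [-0.9998  0.0156  0.0083 -0.0071]
 [-0.0102 -0.1235 -0.9923  1.561 ]
 [ 0.      0.      0.      1.    ]]
wrist 68.55706792571112 254.97294684119572 191.87841657588118 [[ 0.4512 -0.8522 -0.2649  0.3269]
 [-0.8924 -0.4308 -0.134  -0.479 ]
 [ 0.0001  0.2969 -0.9549  0.373 ]
 [ 0.      0.      0.      1.    ]]
scene rack [(array([298.3,
[... 945 characters left out ...]
]), 0.56)]
top rail [(array([213.3, 184.8]), 0.77)]
top bottle [(array([231.9, 207.2]), 0.56)]
top pegbox [(array([231.7, 193. ]), 0.65), (array([222.7, 175.8]), 0.49), (array([210.7, 181.3]), 0.47)]
top lintbase [(array([259.4, 236.2]), 0.88), (array([232.1, 192. ]), 0.7), (array([215.4, 257.2]), 0.66), (array([167.8, 223.3]), 0.63), (array([171.3, 173.6]), 0.5)]
top carton [(array([228.9, 155.1]), 0.73)]
top ruler [(array([304.9, 188. ]), 0.77)]
top stopper [(array([241.1, 134.1]), 0.61)]
top softener [(array([293. , 135.7]), 0.63), (array([380.6, 195.6]), 0.37)]
top jar [(array([334.3, 146.8]), 0.73)]
top spraycan [(array([119.3, 178.9]), 0.76)]
top soapbox [(array([382.4, 196.3]), 0.64)]
```

View pics/scene0b.png

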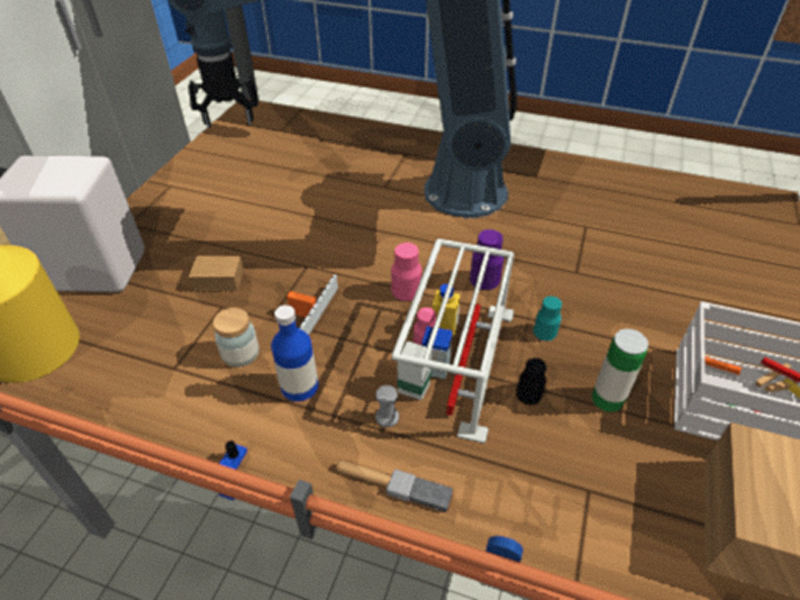

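View pics/top0b.png

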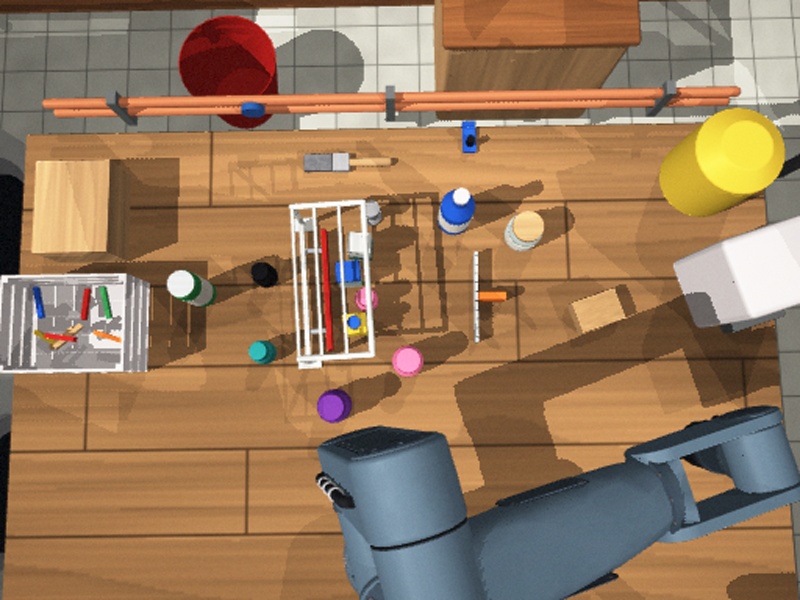

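The scene view (800 px) shows the ruler at (320,305) with its orange fin. The rack is at (455,310), the stopper at (387,405) and the softener at (293,355). The lint base look-alikes are the large pink one (406,270), the small pink one under the rack (424,325), and purple (488,260), turquoise (548,318) and black (532,380). In the top view the small pink one is at (367,298), inside the rack, and the larger pink one is outside at (407,361). I choose the one inside the rack and will check it in a crop.

Run:
```python
from h import *
a=cv2.imread('pics/top0.png')[120:264,170:346]
cv2.imwrite('pics/topc.png',cv2.resize(a,(792,594)[:2] if 0 else (704,576),interpolation=cv2.INTER_CUBIC))
b=cv2.imread('pics/scene0.png')[140:290,170:350]
cv2.imwrite('pics/scenec.png',cv2.resize(b,(720,600),interpolation=cv2.INTER_CUBIC))
```

```text
(no output)
```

View pics/topc.png

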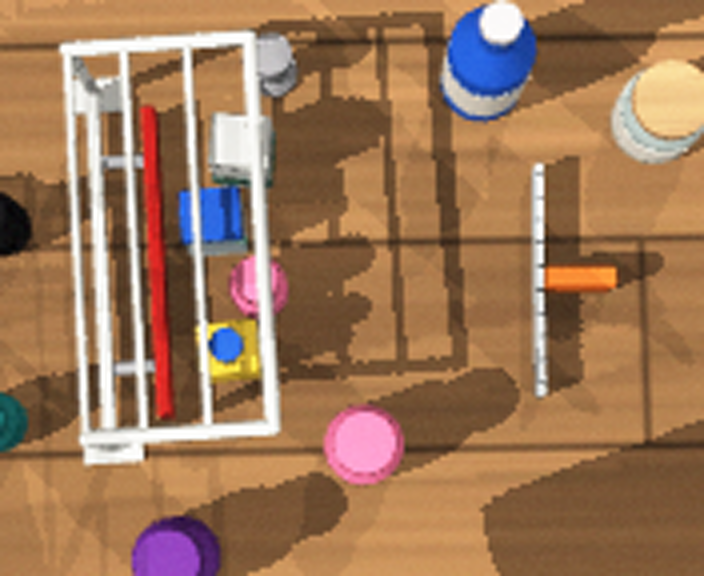

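View pics/scenec.png

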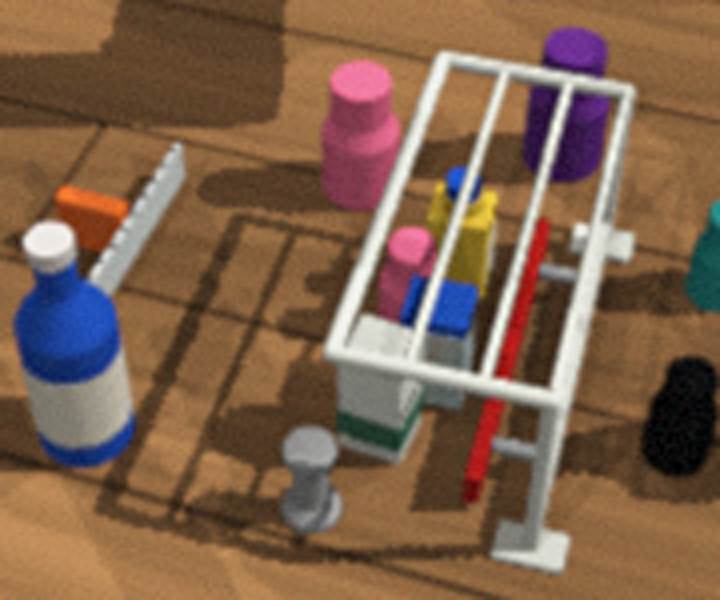

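The crops show the small pink base inside the rack (scene crop (408,260)). It is clearly smaller than the pink one outside (360,130), so my choice holds. Next I fit the poses from picked points.

```bash
cat >> h.py <<'E'
from scipy.optimize import least_squares
def fit(obs,x0):
    "obs: (cam,local pts Nx3,px Nx2); pose x,y,yaw"
    cal={n:viewer.calibration(n) for n in {o[0] for o in obs}}
    def tf(p,L): c,s=np.cos(p[2]),np.sin(p[2]); return np.array(L)@np.array([[c,s,0],[-s,c,0],[0,0,1]])+[p[0],p[1],0]
    f=lambda p:np.concatenate([(proj(n,tf(p,L),cal[n])-np.array(q)).ravel() for n,L,q in obs])
    r=least_squares(f,x0); return r.x,f(r.x).reshape(-1,2)
T=lambda q:np.array(q)/4+[169.6,119.6]
S=lambda q:np.array(q)/4+[169.6,139.6]
E
python3 - <<'E'
from h import *
np.set_printoptions(precision=4,suppress=True)
C=[[-.09,-.155,.17],[-.09,.155,.17],[.055,.155,.17],[.055,-.155,.17]]
tq=T([[249,39],[272,429],[87,438],[68,48]]);sq=S([[334,350],[443,60],[630,93],[556,398]])
RL=[[0,-.135,.04],[0,.135,.04]]
rl=T([[156,106],[172,415]])
for o in ([('top',C,tq),('top',RL,rl)],[('scene',C,sq)],[('top',C,tq),('top',RL,rl),('scene',C,sq)]):
    p,e=fit(o,[.5,.1,1.5]);print('rack',p,'\n',e.T)
Ru=[[0,-.1,.04],[0,.1,.04],[-.063,0,.054]]
p,e=fit([('top',Ru,T([[538,164],[541,396],[615,278]]))],[.5,-.1,1.5]);print('ruler',p,e.T)
for n,q,z in [('carton',(231,145),.105),('bottlecap',(226,345),.116),('peg',(212,215),.096),('lint',(258,285),.09),('stopper',(273,52),.078),('bigpink',(364,442),.12),('softener',(502,21),.21),('jar',(673,96),.1)]:
    u=T(q);print(n,ray('top',*u,z))
for n,q,z in [('carton',(384,345),.105),('bottlecap',(464,178),.116),('peg',(440,305),.096),('lint',(410,243),.09),('stopper',(311,445),.078),('bigpink',(361,82),.12),('softener',(50,240),.21)]:
    u=S(q);print(n,ray('scene',*u,z))
E
```

```text
rack [0.5727 0.1393 1.6175] 
 [[ 0.3213  0.2098 -0.246   0.1252 -0.2014 -0.24  ]
 [-0.3107 -0.3099  0.3266  0.2729 -0.3363  0.3383]]
rack [0.5734 0.1413 1.6251] 
 [[ 0.1815  0.4473 -0.3322 -0.2629]
 [ 0.3144 -0.3384 -0.4463  0.2809]]
rack [0.5729 0.1403 1.6216] 
 [[-0.1907  0.0995 -0.3447 -0.3756 -0.6409 -0.3582 -0.2958  0.364  -0.4686
  -0.8404]
 [-0.4511 -0.4859  0.3459  0.3174 -0.3617  0.2899 -0.0588 -0.5346 -0.5494
   0.0373]]
ruler [ 0.55   -0.1822  1.5527] [[-0.0371 -0.112   0.1481]
 [-0.0002  0.1211 -0.1225]]
carton [0.6581 0.0765 0.105 ]
bottlecap [0.4914 0.0813 0.116 ]
peg [0.6012 0.0932 0.096 ]
lint [0.543 0.056 0.09 ]
stopper [0.743  0.0417 0.078 ]
bigpink [ 0.4115 -0.0289  0.12  ]
softener [ 0.7313 -0.1399  0.21  ]
jar [ 0.6944 -0.2908  0.1   ]
carton [0.6654 0.0725 0.105 ]
bottlecap [0.494  0.0817 0.116 ]
peg [0.6086 0.0973 0.096 ]
lint [0.5501 0.0561 0.09  ]
stopper [0.7453 0.046  0.078 ]
bigpink [ 0.4154 -0.029   0.12  ]
softener [ 0.7351 -0.1382  0.21  ]
```

```bash
cat >> h.py <<'E'
TH=np.radians(50)
def Rt(yaw,th=TH):
    xr=np.array([np.cos(yaw),np.sin(yaw),0]); y=np.array([np.sin(yaw),-np.cos(yaw),0])
    z=xr*np.sin(th)-np.array([0,0,np.cos(th)]); return np.c_[np.cross(y,z),y,z]
def rq(q): return R.from_quat(np.r_[q[1:],q[0]]).as_matrix()
def go(p,Rm,o=None):
    "shift (60mm) and turn (8deg) units from the present pose to p,Rm"
    o=o or monitor.get_obs(); A=rq(o['eef_rot'])
    print('shift',np.round(A.T@(np.array(p)-o['eef_pos'])/.06,3),'turn',np.round(np.degrees(R.from_matrix(A.T@Rm).as_rotvec())/8,3))
E
python3 - <<'E'
from h import *
o=monitor.get_obs(); print(o['time_s'])
Rm=Rt(1.5527); g=np.array([.5494,-.2156,.025])
go(g-.10*Rm[:,2],Rm); go(g,Rm)
u=np.array([382.4,196.3]);print(ray('top',*u,.045))
E
```

```text
1.45
shift [ 5.956 -1.118  2.5  ] turn [ 3.381  5.61  -7.251]
shift [ 6.552 -2.247  3.571] turn [ 3.381  5.61  -7.251]
[ 0.52174388 -0.44523311  0.045     ]
```

Emit:
move_arm(
  motion=[
    [[3.0, -0.5, 0.6], [1.7, 2.8, -3.6], 60],
    [[6.0, -1.1, 1.5], [3.38, 5.6, -7.25], 60],
    [[6.0, -1.1, 1.5], [3.38, 5.6, -7.25], 60],
    [[6.0, -1.1, 1.5], [3.38, 5.6, -7.25], 60],
    [[5.96, -1.12, 2.0], [3.38, 5.61, -7.25], 60],
    [[5.96, -1.12, 2.5], [3.38, 5.61, -7.25], 60],
    [[5.96, -1.12, 2.5], [3.38, 5.61, -7.25], 60],
    [[5.96, -1.12, 2.5], [3.38, 5.61, -7.25], 60],
    [[5.96, -1.12, 2.5], [3.38, 5.61, -7.25], 60],
    [[5.96, -1.12, 2.5], [3.38, 5.61, -7.25], 60],
  ],
)

```text
time_s: 2.7
eef_pos: [0.5484, -0.2938, 0.0918]
eef_rot: [-0.294, 0.648, 0.635, 0.301]
wrist_force: [0.3, -1.0, -0.4]
opening: 0.604
```

Run:
```python
from h import *
np.set_printoptions(precision=4,suppress=True)
o=monitor.get_obs(); print(o['time_s'],o['q'],o['eef_pos'],o['wrist_force'])
Rm=Rt(1.5527); g=np.array([.5494,-.2156,.025]); go(g-.10*Rm[:,2],Rm,o); go(g,Rm,o)
im=viewer.camera('wrist');c=viewer.calibration('wrist');np.save('c1.npy',c)
L=np.array([[.003,-.1,.04],[.003,.1,.04],[-.063,-.009,.054],[-.063,.009,.054],[-.003,0,.054]])
M=np.array([[np.cos(1.5527),-np.sin(1.5527),0],[np.sin(1.5527),np.cos(1.5527),0],[0,0,1]])
P=proj('wrist',L@M.T+[.55,-.1822,0],c);print(P)
cv2.imwrite('pics/w1raw.png',im)
for p in P: cv2.circle(im,tuple(int(v) for v in p.round()),2,(0,255,0),1)
cv2.imwrite('pics/w1.png',cv2.resize(im,(800,600),interpolation=cv2.INTER_CUBIC))
```

```text
2.7 [-0.9299  0.853   1.187   0.5059  1.8174 -0.9713] [ 0.5484 -0.2938  0.0918] [ 0.2873 -0.9613 -0.3752]
shift [-0.015 -0.007  0.047] turn [ 0.023  0.032 -0.001]
shift [-0.008 -0.012  1.714] turn [ 0.023  0.032 -0.001]
[[363.7838 151.3559]
 [144.0157 151.3094]
 [266.2057 207.1482]
 [241.967  207.1601]
 [254.0555 145.9702]]
```

View pics/w1.png

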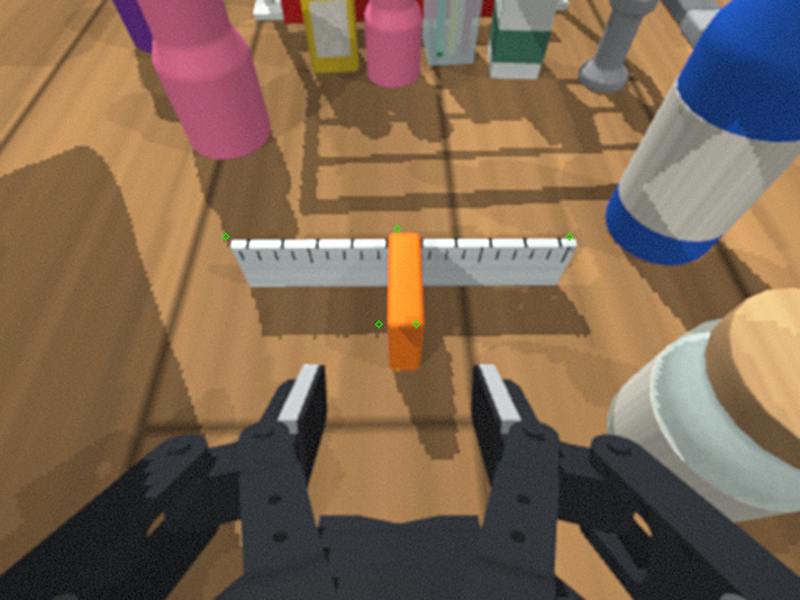

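The wrist view shows the ruler centred between the jaws, with the fin end at (405,325). It sits about 4 mm to the right of my prediction. I refine the ruler and the rack items from this view.

Run:
```python
from h import *
np.set_printoptions(precision=4,suppress=True)
W=lambda q:(np.array(q)+.5)*.64-.5
L=[[.003,-.1,.04],[.003,.1,.04],[-.063,-.009,.054],[-.063,.009,.054]]
p,e=fit([('wrist',L,W([[577,240],[230,240],[421,323],[389,323]]))],[.55,-.18,1.55]);print(p,e.T)
M=lambda P:np.array([p[0]+P*np.cos(p[2]),p[1]+P*np.sin(p[2])])
Rm=Rt(p[2]); g=np.r_[M(-.042),.032]+.011*Rm[:,2]; print(g); go(g,Rm)
# item fronts on shelf
for n,q in [('bottle',(336,72)),('lint',(394,85)),('peg',(453,66)),('carton',(516,79)),('stopper',(604,90)),('bigpink',(232,158))]: print(n,ray('wrist',*W(q),0))
```

```text
[ 0.5537 -0.1828  1.5522] [[-1.0871  0.98    1.9388 -1.853 ]
 [-1.5322 -1.6609  1.2946  1.2962]]
[ 0.5531 -0.2164  0.0249]
shift [-0.019  0.05   1.706] turn [0.021 0.032 0.003]
bottle [0.4964 0.0595 0.    ]
lint [0.5511 0.0375 0.    ]
peg [0.6083 0.068  0.    ]
carton [0.6654 0.0454 0.    ]
stopper [0.7432 0.0267 0.    ]
bigpink [ 0.4201 -0.0606  0.    ]
```

Emit:
move_arm(
  motion=[
    [[0, 0.05, 0.7], [0, 0.03, 0], 60],
    [[-0.02, 0.05, 1.3], [0, 0.03, 0], 60],
    [[-0.02, 0.05, 1.7], [0, 0.03, 0], 60],
    [[-0.02, 0.05, 1.7], [0, 0.03, 0], 60],
    [[-0.02, 0.05, 1.7], [0, 0.03, 0], 0],
    [[-0.02, 0.05, 1.7], [0, 0.03, 0], 0],
    [[-0.02, 0.05, 1.7], [0, 0.03, 0], 0],
    [[-0.02, 0.05, 1.7], [0, 0.03, 0], 0],
    [[-0.02, 0.05, 1.7], [0, 0.03, 0], 0],
    [[-0.02, 0.05, 1.7], [0, 0.03, 0], 0],
  ],
)

```text
time_s: 4.0
eef_pos: [0.5533, -0.2166, 0.0244]
eef_rot: [-0.296, 0.646, 0.635, 0.303]
wrist_force: [-1.0, -3.2, 7.0]
opening: 0.202
```

```bash
cat >> h.py <<'E'
RK=np.array([.5755,.1405]); YK=1.6216
def tcp(rx,ry,z,yaw=YK,back=.0336):
    "TCP with ruler pushing face at rack rx, blade lower edge at z"
    x=np.array([np.cos(YK),np.sin(YK)]);y=np.array([-x[1],x[0]])
    xr=np.array([np.cos(yaw),np.sin(yaw)])
    return np.r_[RK+x*rx+y*ry-xr*(back+.003),z+.0244]
E
python3 - <<'E'
from h import *
o=monitor.get_obs()
print(tcp(-.15,0,.004)); go(o['eef_pos']+[0,0,.004],Rt(1.5522),o); go(tcp(-.15,0,.004),Rt(YK),o)
E
```

```text
[ 0.58497589 -0.04585924  0.0284    ]
shift [ 0.051  0.    -0.043] turn [ 0.014 -0.016  0.008]
shift [1.881 0.473 2.15 ] turn [ 0.395 -0.016 -0.311]
```

Emit:
move_arm(
  motion=[
    [[0.05, 0, -0.04], [0, 0, 0], 0],
    [[0.05, 0, -0.04], [0, 0, 0], 0],
    [[0.4, 0.1, 0.36], [0.1, 0, -0.08], 0],
    [[0.8, 0.2, 0.82], [0.2, 0, -0.16], 0],
    [[1.25, 0.3, 1.4], [0.3, 0, -0.24], 0],
    [[1.6, 0.4, 1.81], [0.4, 0, -0.3], 0],
    [[1.88, 0.47, 2.15], [0.4, 0, -0.31], 0],
    [[1.88, 0.47, 2.15], [0.4, 0, -0.31], 0],
    [[1.88, 0.47, 2.15], [0.4, 0, -0.31], 0],
  ],
)

```text
time_s: 5.12
eef_pos: [0.584, -0.0445, 0.0269]
eef_rot: [-0.308, 0.624, 0.656, 0.291]
wrist_force: [-0.6, 0.2, -1.5]
opening: 0.203
```

Run:
```python
from h import *
np.set_printoptions(precision=4,suppress=True)
o=monitor.get_obs(); print(o['time_s'],o['q'],o['eef_pos'],o['wrist_force'],o['torque'])
go(tcp(-.15,0,.004),Rt(YK),o)
im=viewer.camera('wrist');cv2.imwrite('pics/w2raw.png',im)
C=np.array([[-.09,-.155,.17],[-.09,.155,.17],[0,-.135,.04],[0,.135,.04],[0,-.135,.008],[0,.135,.008]])
x=np.array([np.cos(YK),np.sin(YK),0]);y=np.array([-x[1],x[0],0])
P=proj('wrist',C[:,:1]*x+C[:,1:2]*y+np.r_[RK,0]+C[:,2:]*[0,0,1]);print(P)
for p in P: cv2.circle(im,tuple(int(v) for v in p.round()),2,(0,255,0),1)
cv2.imwrite('pics/w2.png',cv2.resize(im,(800,600),interpolation=cv2.INTER_CUBIC))
```

```text
5.125 [-0.6221  0.7888  1.4804  0.6435  1.5274 -0.9268] [ 0.584  -0.0445  0.0269] [-0.6035  0.1883 -1.4887] [-0.6391 -0.0618  0.0499]
shift [ 0.004  0.015 -0.034] turn [-0.016 -0.026 -0.007]
[[ 785.6884 -237.6388]
 [-267.9148 -234.728 ]
 [ 414.0591   38.4257]
 [  98.3587   38.7862]
 [ 398.1244   72.1111]
 [ 114.1213   72.3792]]
```

View pics/w2.png

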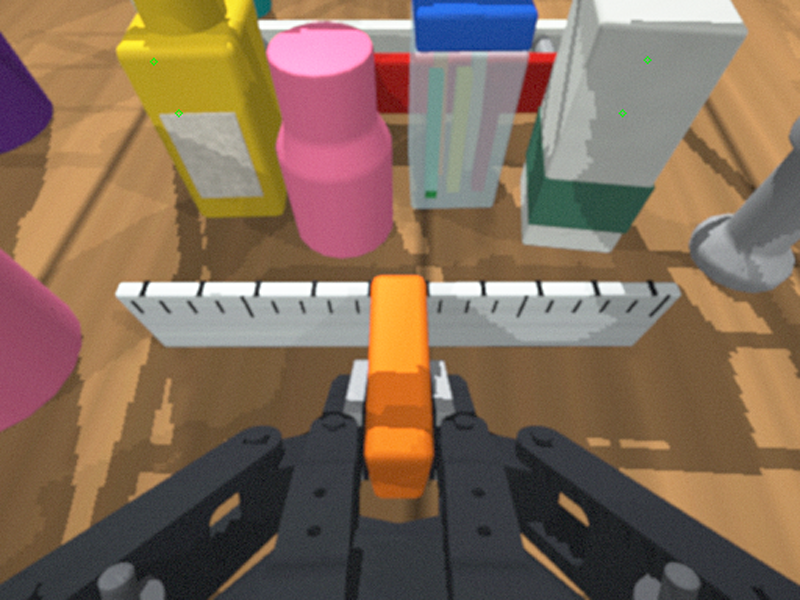

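The ruler is held level, with the blade running (120–680, 290). The four items stand ahead of it, with bases at rows 210–250. I check the yaw from the visible red rail strips.

Run:
```python
from h import *
np.set_printoptions(precision=4,suppress=True)
im=cv2.imread('pics/w2raw.png').astype(float); b,g,r=im[...,0],im[...,1],im[...,2]
red=r-np.maximum(b,g)
A=[];B=[]
for u in list(range(244,260))+list(range(336,348)):
    col=red[20:90,u]; m=col>45; k=np.where(m)[0]
    if len(k)<20: continue
    def sub(i,j): return i+(45-col[i])/(col[j]-col[i])*(j-i)
    A.append((u,20+sub(k[0]-1,k[0])));B.append((u,20+sub(k[-1],k[-1]+1)))
A=np.array(A);B=np.array(B);print(A[::4],B[::4])
for n,Q,z in(('top',A,.04),('bot',B,.008)):
    s,i=np.polyfit(Q[:,0],Q[:,1],1)
    P=[ray('wrist',u,s*u+i,z) for u in (180,340)]
    d=P[1]-P[0]; print(n,s,P,'yaw',np.arctan2(d[1],d[0])+np.pi/2)
```

```text
Traceback (most recent call last):
IndexError: index 70 is out of bounds for axis 0 with size 70
```

Run:
```python
from h import *
np.set_printoptions(precision=4,suppress=True)
im=cv2.imread('pics/w2raw.png').astype(float); b,g,r=im[...,0],im[...,1],im[...,2]
red=r-np.maximum(b,g); print(red[25:85:3,252].round())
A=[];B=[];t=90
for u in list(range(244,260))+list(range(336,348)):
    col=red[20:90,u]; k=np.where(col>t)[0]
    if len(k)<20 or k[-1]>66: continue
    sub=lambda i,j: i+(t-col[i])/(col[j]-col[i])*(j-i)
    A.append((u,20+sub(k[0]-1,k[0])));B.append((u,20+sub(k[-1],k[-1]+1)))
A=np.array(A);B=np.array(B);print(A[::4].T,B[::4].T)
for n,Q,z in(('top',A,.04),('bot',B,.008)):
    s,i=np.polyfit(Q[:,0],Q[:,1],1)
    P=[ray('wrist',u,s*u+i,z) for u in (180,340)]
    d=P[1]-P[0]; print(n,s,P,'yaw',np.arctan2(d[1],d[0])+np.pi/2)
```

```text
[ -4.  -3.  -6. 140. 185. 146. 116. 104. 108. 106. 115. 120. 100.  93.
  91.  91.  41.  39.  30.  18.]
[[244.     248.     252.     256.     337.     341.     345.    ]
 [ 33.5616  33.52    33.3421  33.3205  46.2857  33.0137  33.2771]] [[244.     248.     252.     256.     337.     341.     345.    ]
 [ 70.3333  70.1667  70.3333  71.0606  70.1333  70.4737  64.9   ]]
top 0.01147014586600602 [array([0.5086, 0.1468, 0.04  ]), array([0.6479, 0.1506, 0.04  ])] yaw 1.597993453220238
bot -0.03427362063184241 [array([0.5035, 0.1358, 0.008 ]), array([0.656, 0.152, 0.008])] yaw 1.676490362923894
```

Run:
```python
from h import *
o=monitor.get_obs()
go(tcp(-.15,0,.004),Rt(YK),o)
go(tcp(-.105,-.001,.003),Rt(YK),o);go(tcp(-.06,-.002,.003),Rt(YK),o)
```

```text
shift [ 0.008  0.014 -0.027] turn [-0.012 -0.025 -0.009]
shift [0.475 0.031 0.56 ] turn [-0.012 -0.025 -0.009]
shift [0.955 0.048 1.136] turn [-0.012 -0.025 -0.009]
```

Emit:
move_arm(
  motion=[
    [[0.08, 0.02, 0.06], [0, 0, 0], 0],
    [[0.17, 0.02, 0.17], [0, 0, 0], 0],
    [[0.25, 0.02, 0.28], [0, 0, 0], 0],
    [[0.32, 0.02, 0.37], [0, 0, 0], 0],
    [[0.38, 0.03, 0.45], [0, 0, 0], 0],
    [[0.44, 0.03, 0.51], [0, 0, 0], 0],
    [[0.49, 0.03, 0.58], [0, 0, 0], 0],
    [[0.55, 0.03, 0.65], [0, 0, 0], 0],
    [[0.6, 0.03, 0.71], [0, 0, 0], 0],
    [[0.65, 0.03, 0.77], [0, 0, 0], 0],
  ],
)

```text
time_s: 6.42
eef_pos: [0.5827, 0.0167, 0.0275]
eef_rot: [-0.309, 0.624, 0.656, 0.291]
wrist_force: [-0.5, -2.4, -1.2]
opening: 0.2
```

Run:
```python
from h import *
o=monitor.get_obs();print(o['time_s'],o['eef_pos'],o['wrist_force'],tcp(-.09,0,.003))
go(tcp(-.06,-.002,.003),Rt(YK),o)
```

```text
6.425 [0.58265074 0.01666311 0.02746122] [-0.48702154 -2.36849981 -1.20594065] [0.58192898 0.01406334 0.0274    ]
shift [0.292 0.02  0.352] turn [-0.017 -0.029 -0.006]
```

Emit:
move_arm(
  motion=[
    [[0.05, 0, 0.06], [0, 0, 0], 0],
    [[0.1, 0.01, 0.12], [0, 0, 0], 0],
    [[0.15, 0.01, 0.18], [0, 0, 0], 0],
    [[0.2, 0.01, 0.24], [0, 0, 0], 0],
    [[0.25, 0.02, 0.3], [0, 0, 0], 0],
    [[0.29, 0.02, 0.35], [0, 0, 0], 0],
    [[0.29, 0.02, 0.35], [0, 0, 0], 0],
  ],
)

```text
time_s: 7.3
eef_pos: [0.5822, 0.0445, 0.0274]
eef_rot: [-0.309, 0.623, 0.656, 0.292]
wrist_force: [0.2, 0.1, -2.5]
opening: 0.207
```

Run:
```python
from h import *
o=monitor.get_obs();print(o['time_s'],o['eef_pos'],o['wrist_force'],o['torque'],o['opening'])
im=viewer.camera('wrist');cv2.imwrite('pics/w3.png',cv2.resize(im,(800,600),interpolation=cv2.INTER_CUBIC))
s=viewer.camera('scene')[140:290,170:350];cv2.imwrite('pics/s3.png',cv2.resize(s,(720,600),interpolation=cv2.INTER_CUBIC))
go(tcp(-.05,-.002,.003),Rt(YK),o);go(tcp(-.042,-.002,.003),Rt(YK),o)
```

```text
7.3 [0.58217861 0.04447607 0.02740514] [ 0.1996378   0.14617714 -2.45981288] [-0.64357705 -0.07777885 -0.02641119] 0.20716808354780705
shift [0.103 0.004 0.124] turn [-0.023 -0.035 -0.006]
shift [0.188 0.004 0.226] turn [-0.023 -0.035 -0.006]
```

View pics/w3.png

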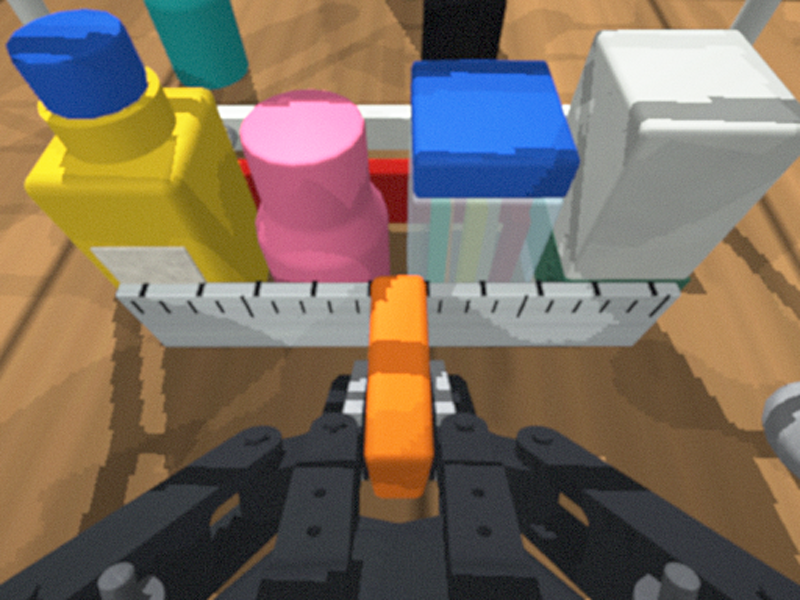

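The wrist view shows all four items touching the blade (row ~285), with the rail still a little behind them at (390,190). From here I advance slowly and watch the force.

Emit:
move_arm(
  motion=[
    [[0.02, 0, 0.03], [0, 0, 0], 0],
    [[0.04, 0, 0.05], [0, 0, 0], 0],
    [[0.06, 0, 0.08], [0, 0, 0], 0],
    [[0.08, 0, 0.1], [0, 0, 0], 0],
  ],
)

```text
time_s: 7.9
eef_pos: [0.582, 0.0515, 0.0272]
eef_rot: [-0.309, 0.624, 0.656, 0.291]
wrist_force: [1.3, -2.5, -1.4]
opening: 0.207
```

Emit:
move_arm(
  motion=[
    [[0.01, 0, 0.02], [0, 0, 0], 0],
    [[0.02, 0, 0.03], [0, 0, 0], 0],
  ],
)

```text
time_s: 8.15
eef_pos: [0.582, 0.0536, 0.0271]
eef_rot: [-0.309, 0.624, 0.656, 0.292]
wrist_force: [0.3, -3.0, 0.5]
opening: 0.201
```

Emit:
move_arm(
  motion=[
    [[0.01, 0, 0.02], [0, 0, 0], 0],
    [[0.02, 0, 0.03], [0, 0, 0], 0],
  ],
)

```text
time_s: 8.4
eef_pos: [0.5821, 0.0542, 0.0269]
eef_rot: [-0.308, 0.624, 0.657, 0.291]
wrist_force: [-2.9, -13.2, 2.2]
opening: 0.202
```

Emit:
move_arm(
  motion=[
    [[0.01, 0, 0.02], [0, 0, 0], 0],
    [[0.02, 0, 0.03], [0, 0, 0], 0],
  ],
)

```text
time_s: 8.65
eef_pos: [0.5823, 0.0557, 0.0269]
eef_rot: [-0.307, 0.624, 0.657, 0.291]
wrist_force: [-3.0, -14.4, 3.0]
opening: 0.207
```

Emit:
move_arm(
  motion=[
    [[0.01, 0, 0.02], [0, 0, 0], 0],
    [[0.02, 0, 0.03], [0, 0, 0], 0],
  ],
)

```text
time_s: 8.9
eef_pos: [0.5824, 0.0575, 0.0268]
eef_rot: [-0.307, 0.624, 0.657, 0.291]
wrist_force: [-3.6, -16.0, 4.5]
opening: 0.205
```

Run:
```python
from h import *
o=monitor.get_obs();print(o['time_s'],o['eef_pos'],o['wrist_force'],o['torque'],o['opening'])
c=viewer.calibration('wrist');im=viewer.camera('wrist');cv2.imwrite('pics/w4.png',im)
a=cv2.imread('pics/scene0.png');b=viewer.camera('scene');cv2.imwrite('pics/s4raw.png',b)
def red(i): i=i.astype(int); return ((i[...,2]-np.maximum(i[...,0],i[...,1]))>90).astype(np.uint8)
for i in (a,b):
    m=red(i)[185:270,280:315]; ys,xs=np.where(m); print('rail red centroid',xs.mean(),ys.mean(),m.sum())
# far end of the rail (visible in both), expected pixel shift per mm
x=np.array([np.cos(YK),np.sin(YK),0]);p=np.r_[RK,.04]+.1*np.array([x[1],-x[0],0]);print(proj('scene',[p,p+x*.01]))
```

```text
8.9 [0.58240224 0.057499   0.02682793] [ -3.62387558 -15.97386745   4.49281723] [-1.3189113   0.32405904  0.29795989] 0.20464481497655232
rail red centroid 16.699588477366255 43.18518518518518 243
rail red centroid 17.765625 42.421875 256
[[288.26095406 249.14040978]
 [291.64683886 249.91058199]]
```

```bash
cat > rail.py <<'E'
from h import *
import sys
def edges(i):
    i=i.astype(float); s=i[...,2]-np.maximum(i[...,0],i[...,1]); out={}
    for r in range(225,258):
        w=np.clip(s[r,275:318]-60,0,None)
        k=np.where(s[r,275:318]>75)[0]
        if 3<=len(k)<=9 and k[-1]-k[0]==len(k)-1:
            R=k[-1]; out[r]=275+R+(s[r,275+R]-75)/(s[r,275+R]-s[r,276+R])
    return out
b=viewer.camera('scene') if len(sys.argv)<2 else cv2.imread(sys.argv[1])
E0=edges(cv2.imread('pics/scene0.png'));E1=edges(b)
d=np.array([E1[r]-E0[r] for r in E0 if r in E1]);print(len(d),np.median(d),d.round(1))
x=np.array([np.cos(YK),np.sin(YK),0]);y=np.array([-x[1],x[0],0]);o=np.r_[RK,.04]
P=proj('scene',[o-.1*y,o-.08*y,o-.1*y+.01*x]); sl=(P[1]-P[0])[0]/(P[1]-P[0])[1]
px=(P[2]-P[0])[0]-sl*(P[2]-P[0])[1]; print('px/mm',px/10,'travel mm',np.median(d)/px*10)
o=monitor.get_obs();print(o['time_s'],o['eef_pos'],o['wrist_force'])
E
python3 rail.py pics/s4raw.png
```

```text
27 1.2096774193548185 [1.2 1.2 1.2 1.2 1.3 1.  1.2 1.5 1.3 1.  1.2 1.2 1.5 1.4 1.1 1.2 1.5 1.3
 1.4 1.3 1.2 1.2 1.4 1.5 1.3 1.1 1.2]
px/mm 0.3604542822639024 travel mm 3.3559801585854574
9.0 [0.58242038 0.05755575 0.02684293] [ -2.95309452 -15.99837146   4.49356084]
```

Emit:
move_arm(
  motion=[
    [[0.01, 0, 0.01], [0, 0, 0], 0],
    [[0.02, 0, 0.03], [0, 0, 0], 0],
    [[0.03, 0, 0.04], [0, 0, 0], 0],
    [[0.04, 0, 0.05], [0, 0, 0], 0],
    [[0.055, 0, 0.065], [0, 0, 0], 0],
    [[0.055, 0, 0.065], [0, 0, 0], 0],
  ],
)

```text
time_s: 9.75
eef_pos: [0.5825, 0.062, 0.0268]
eef_rot: [-0.306, 0.625, 0.657, 0.291]
wrist_force: [-2.0, -17.8, 5.0]
opening: 0.196
```

```bash
python3 rail.py
python3 - <<'E'
from h import *
o=monitor.get_obs();go(tcp(-.042,-.002,.003),Rt(YK),o);go(o['eef_pos'],Rt(YK),o); x=rq(o['eef_rot'])[:,1];print('yaw',np.arctan2(x[0],-x[1]))
im=viewer.camera('wrist');cv2.imwrite('pics/w5.png',cv2.resize(im,(800,600),interpolation=cv2.INTER_CUBIC))
E
```

```text
27 2.7541620421753805 [2.6 2.8 2.5 2.5 2.8 2.7 2.6 2.7 2.8 2.  2.6 2.7 2.8 2.9 2.9 2.7 2.7 3.1
 3.2 2.9 2.7 2.6 2.8 2.9 2.9 2.9 2.8]
px/mm 0.3604542822639024 travel mm 7.640808218111147
9.8 [0.58243961 0.06201253 0.0268467 ] [ -2.10209612 -17.81800099   4.5093007 ]
shift [ 0.009 -0.016 -0.004] turn [ 0.001 -0.001 -0.003]
shift [0. 0. 0.] turn [ 0.001 -0.001 -0.003]
yaw 1.6212210528374864
```

View pics/w5.png

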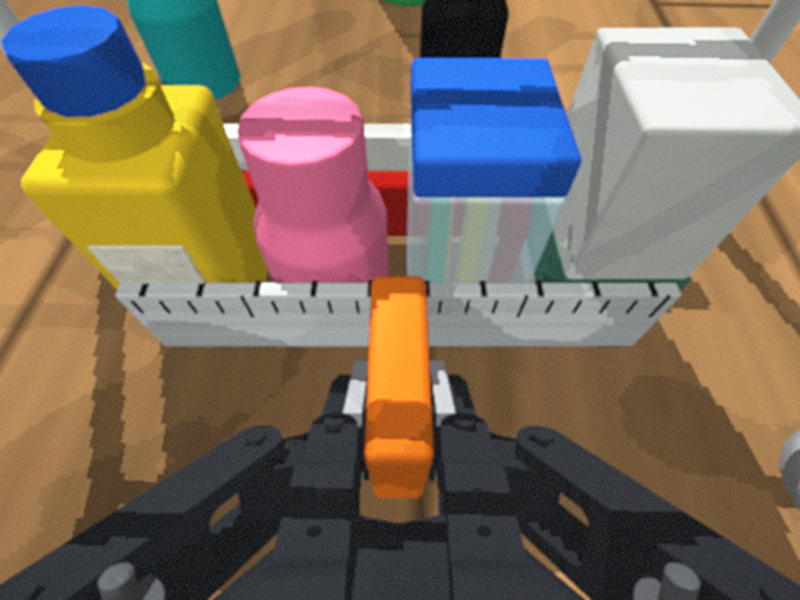

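The rail has given about 7.6 mm (rail edge in the scene camera; the force slope agrees) and the blade is parallel. Now I ease off slowly.

Emit:
move_arm(
  motion=[
    [[-0.01, 0, -0.015], [0, 0, 0], 0],
    [[-0.025, 0, -0.03], [0, 0, 0], 0],
    [[-0.035, 0, -0.045], [0, 0, 0], 0],
    [[-0.05, 0, -0.06], [0, 0, 0], 0],
    [[-0.06, 0, -0.07], [0, 0, 0], 0],
    [[-0.07, 0, -0.085], [0, 0, 0], 0],
    [[-0.08, 0, -0.1], [0, 0, 0], 0],
    [[-0.095, 0, -0.115], [0, 0, 0], 0],
    [[-0.105, 0, -0.125], [0, 0, 0], 0],
    [[-0.115, 0, -0.14], [0, 0, 0], 0],
  ],
)

```text
time_s: 11.1
eef_pos: [0.5816, 0.0545, 0.0263]
eef_rot: [-0.309, 0.624, 0.656, 0.291]
wrist_force: [1.6, -2.6, -1.9]
opening: 0.202
```

Emit:
move_arm(
  motion=[
    [[-0.03, 0, -0.03], [0, 0, 0], 0],
    [[-0.06, 0, -0.07], [0, 0, 0], 0],
    [[-0.1, 0, -0.12], [0, 0, 0], 0],
    [[-0.15, 0, -0.18], [0, 0, 0], 0],
    [[-0.2, 0, -0.24], [0, 0, 0], 0],
    [[-0.3, 0, -0.36], [0, 0, 0], 0],
    [[-0.4, 0, -0.48], [0, 0, 0], 0],
    [[-0.4, 0, -0.48], [0, 0, 0], 0],
  ],
)

```text
time_s: 12.1
eef_pos: [0.5842, 0.0157, 0.0265]
eef_rot: [-0.308, 0.624, 0.656, 0.292]
wrist_force: [0.6, 0.5, -0.9]
opening: 0.201
```

```bash
python3 rail.py
python3 - <<'E'
from h import *
o=monitor.get_obs();print(o)
go(tcp(-.24,0,.008),Rt(YK),o)
im=viewer.camera('wrist');cv2.imwrite('pics/w6.png',cv2.resize(im,(800,600),interpolation=cv2.INTER_CUBIC))
E
```

```text
27 0.044640605296365266 [ 0.1  0.  -0.   0.   0.  -0.   0.1  0.1  0.1  0.   0.1  0.   0.1  0.
  0.   0.1  0.   0.   0.1  0.   0.   0.   0.1  0.1  0.1  0.1  0. ]
px/mm 0.3604542822639024 travel mm 0.1238454014639287
12.15 [0.58393253 0.01632363 0.02640415] [-0.14962128 -0.55053521 -1.48098733]
{'time_s': 12.15, 'q': array([-0.54277722,  0.75453428,  1.54814239,  0.69424608,  1.46426508,
       -0.90030459]), 'dq': array([ 0.01195361, -0.0034218 ,  0.01066364,  0.00193115, -0.00040081,
        0.00050301]), 'joint_efforts': array([-4.37839134e-01, -5.78764844e+01, -2.21678334e+01,  2.47300029e+00,
        3.18381406e+00, -8.46439332e-03]), 'eef_pos': array([0.58393253, 0.01632363, 0.02640415]), 'eef_rot': array([-0.30849742,  0.62387231,  0.65616742,  0.29164533]), 'wrist_force': array([-0.14962128, -0.55053521, -1.48098733]), 'torque': array([-0.64825113, -0.03614204, -0.01306328]), 'opening': 0.20564899681662163}
shift [-1.545 -0.037 -2.013] turn [-0.014 -0.03  -0.009]
```

View pics/w6.png

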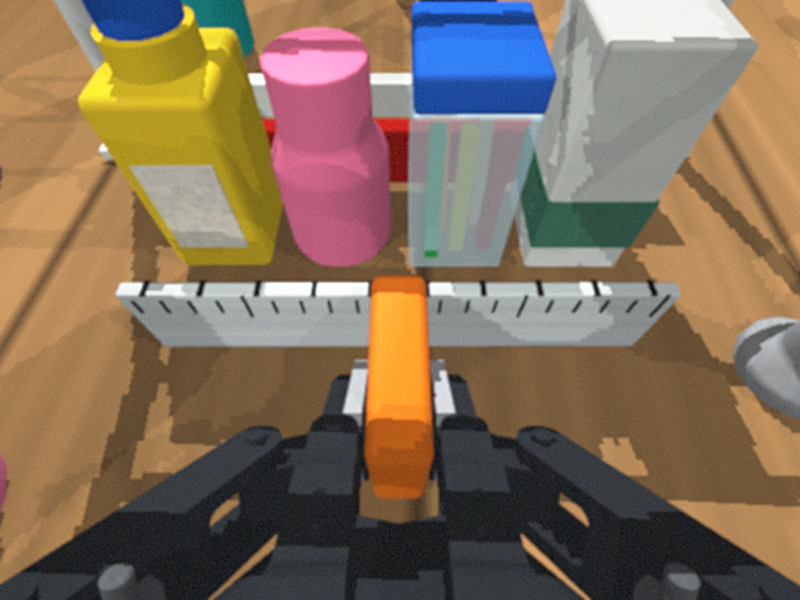

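The row is straight: all four fronts are at row ~264, with the bottle at 230, lint base 335, peg box 455 and carton 570. The rail is back at rest (0.1 mm). Now I retreat and place the ruler.

Run:
```python
from h import *
o=monitor.get_obs(); go(tcp(-.2,0,.004),Rt(YK),o); go(tcp(-.2,0,.0),Rt(YK),o)
```

```text
shift [-1.174 -0.035 -1.464] turn [-0.017 -0.031 -0.008]
shift [-1.225 -0.035 -1.421] turn [-0.017 -0.031 -0.008]
```

Emit:
move_arm(
  motion=[
    [[-0.18, 0, -0.24], [0, 0, 0], 0],
    [[-0.45, -0.01, -0.57], [0, 0, 0], 0],
    [[-0.75, -0.02, -0.94], [0, 0, 0], 0],
    [[-1.0, -0.03, -1.25], [0, 0, 0], 0],
    [[-1.17, -0.03, -1.46], [0, 0, 0], 0],
    [[-1.17, -0.03, -1.46], [0, 0, 0], 0],
    [[-1.19, -0.03, -1.45], [0, 0, 0], 0],
    [[-1.21, -0.03, -1.43], [0, 0, 0], 0],
    [[-1.22, -0.03, -1.42], [0, 0, 0], 0],
    [[-1.22, -0.03, -1.42], [0, 0, 0], 0],
  ],
)

```text
time_s: 13.45
eef_pos: [0.5878, -0.0948, 0.0246]
eef_rot: [-0.309, 0.623, 0.657, 0.291]
wrist_force: [0.8, 0.1, -2.1]
opening: 0.202
```

Emit:
move_arm(
  motion=[
    [[-0.01, 0, 0.01], [0, 0, 0], 0],
    [[-0.015, 0, 0.01], [0, 0, 0], 0],
    [[-0.015, 0, 0.01], [0, 0, 0], 0],
  ],
)

```text
time_s: 13.82
eef_pos: [0.5878, -0.095, 0.0245]
eef_rot: [-0.309, 0.623, 0.656, 0.292]
wrist_force: [-1.7, 1.9, 5.7]
opening: 0.202
```

Emit:
move_arm(
  motion=[
    [[-0.015, 0, 0.01], [0, 0, 0], 0],
    [[-0.015, 0, 0.01], [0, 0, 0], 0],
  ],
)

```text
time_s: 14.08
eef_pos: [0.5879, -0.095, 0.0245]
eef_rot: [-0.31, 0.623, 0.656, 0.292]
wrist_force: [-3.8, 2.3, 11.6]
opening: 0.204
```

It's in contact with the shelf. I take off the preload, release, and back straight out along the tool axis.

Emit:
move_arm(
  motion=[
    [[0.01, 0, -0.01], [0, 0, 0], 0],
    [[0.01, 0, -0.01], [0, 0, 0], 15],
    [[0.01, 0, -0.01], [0, 0, 0], 25],
    [[0.01, 0, -0.01], [0, 0, 0], 35],
    [[0.01, 0, -0.01], [0, 0, 0], 50],
    [[0.01, 0, -0.01], [0, 0, 0], 60],
    [[0.01, 0, -0.1], [0, 0, 0], 60],
    [[0.01, 0, -0.4], [0, 0, 0], 60],
    [[0.01, 0, -0.8], [0, 0, 0], 60],
    [[0.01, 0, -1.4], [0, 0, 0], 60],
  ],
)

```text
time_s: 15.32
eef_pos: [0.5911, -0.1606, 0.0776]
eef_rot: [-0.309, 0.624, 0.656, 0.291]
wrist_force: [0.5, 0.1, 0.3]
opening: 0.602
```

Emit:
move_arm(
  motion=[
    [[0, 0, -0.7], [0, 0, 0], 60],
    [[0, 0, -1.4], [0, 0, 0], 60],
    [[0, 0, -1.4], [0, 0, 0], 60],
    [[0, 0, -1.4], [0, 0, 0], 60],
  ],
)

```text
time_s: 15.82
eef_pos: [0.5945, -0.2243, 0.1303]
eef_rot: [-0.309, 0.624, 0.656, 0.291]
wrist_force: [0.5, 0.5, -1.6]
opening: 0.597
```

```bash
python3 rail.py
python3 - <<'E'
from h import *
o=monitor.get_obs();print(o['eef_pos'],o['wrist_force'])
im=viewer.camera('wrist');s=viewer.camera('scene')[140:290,140:350]
cv2.imwrite('pics/f.png',np.hstack([cv2.resize(im,(400,300)),cv2.resize(s,(400,300),interpolation=cv2.INTER_CUBIC)]))
t=viewer.camera('top')[110:264,170:360];cv2.imwrite('pics/ft.png',np.hstack([cv2.resize(s,(400,286),interpolation=cv2.INTER_CUBIC),cv2.resize(t,(400,286),interpolation=cv2.INTER_CUBIC)]))
cv2.imwrite('pics/fall.png',np.vstack([cv2.resize(im,(400,300)),cv2.resize(s,(400,300),interpolation=cv2.INTER_CUBIC)]) if 0 else np.vstack([np.hstack([cv2.resize(im,(400,300)),cv2.resize(t,(400,300))]),cv2.resize(s,(800,300),interpolation=cv2.INTER_CUBIC)]))
E
```

```text
27 0.04501915708812021 [ 0.   0.   0.  -0.   0.1  0.   0.1  0.1  0.1  0.1  0.1  0.   0.2  0.
  0.   0.1  0.1  0.   0.   0.  -0.   0.   0.   0.1  0.1  0.1  0. ]
px/mm 0.3604542822639024 travel mm 0.12489560896702001
15.875 [ 0.59430071 -0.22342518  0.12968952] [-0.42152868  0.17028895 -1.00212196]
[ 0.59430071 -0.22342518  0.12968952] [-0.42152868  0.17028895 -1.00212196]
```

View pics/fall.png

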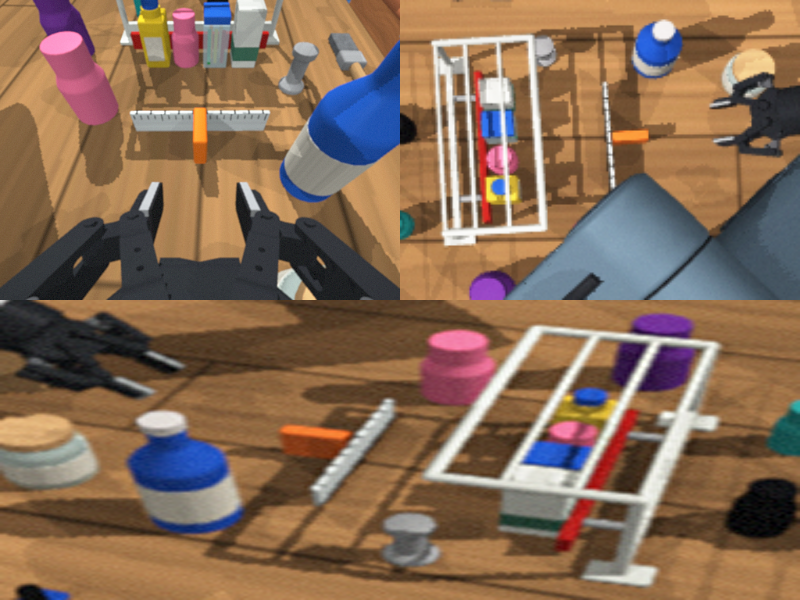

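The final views show the row straight against the rail (top view (500,140)). The ruler stands upright and clear at (610,135), and the stopper, softener and jar are in place. The gripper touches nothing, so I hand in.

```bash
python3 -c "from bench import workorder; print(workorder.hand_in())"
```

```text
the job is handed in; nothing more can be done
None
```

The job is done and handed in at about 16 s of the 51 s allowed; no verdict was reported.

- **Push:** I gripped the ruler by its orange fin with the hand tilted 50° and pushed the four items back under the rack. The red rail gave about 7.6 mm, against its 16 mm stop, with roughly 18 N at the wrist. I then eased off slowly, and the rail measured 0.1 mm from rest.
- **Last pictures:** The four items stand in one straight row against the rail, and the bystanders visible in them look undisturbed. The soap box and spray can were outside the final crops, so I did not recheck them.
- **Ruler and hand:** The ruler stands upright about 15 cm in front of the row, let go. The hand is clear, with wrist force near zero.
- **Clearances:** I worked out the hand and arm clearance from the rack beforehand. No unexpected force showed, but I did not measure the clearance directly.
- **Disagreements between measurements:** My first ruler position from the top camera was about 4 mm off, so I corrected it with the wrist camera. The rail's rest position differed by 2–3 mm between cameras, so I set the push depth by the measured rail movement and force instead.

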